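# Load the puck washer, close it up and start it

### The arm

A 7-joint arm with a two-finger parallel gripper is mounted at the origin on the work surface. World frame = base frame: x ahead of the robot, y to its left, z up, the work surface at z = 0. Lengths are in m, angles in rad, forces in N, time in s.
With the tool pointing down it reaches from about 0.4 to 0.875 m from the base axis. Payload 19.3 kg.
Tool frame: the origin (TCP) lies at the very end of the fingers, on their centre line; the grasp point (between the pads) lies 19 mm behind it; z points along the fingers, y is the line along which they close (so a half turn about z gives the same grasp; the last joint's range is limited). The gripper opens to 85 mm and grips with 20 to 120 N. Pads are 22 mm wide; open, the fingers measure 114 mm over their backs; the gripper's body (76 mm by 85 mm) begins 54 mm behind the grasp point. The pads swing forward as they close: fully open they stand 13 mm farther back than shut.
Start: joints at [-1.192, 0.521, -0.036, 1.599, 0.021, 1.021, -0.113], TCP at [0.271, 0.563, 0.231] pointing down, gripper open.
Joint ranges: [-2.91, 2.91], [-0.3, 2.13], [-1.5, 1.42], [0.17, 2.43], [-1.26, 4.41], [0.16, 1.93], [-2.52, 2.52]. Speed limits (rad/s): [1.89, 1.89, 2.39, 2.39, 3.01, 3.01, 3.01].

### API

Orientations are given as [roll, pitch, yaw] about the fixed x, y, z axes, in that order (R = Rz(yaw) Ry(pitch) Rx(roll)).
In Python, from workcell import monitor, viewer, bot gives the robot as it stands.
- The arm moves only by the tool move_arm, never from a script. Its arguments are lists of equal length, an entry for each row: "gripper": the opening, from 0 (shut) to 1 (fully open); "linear": the shift along the tool's x, y, z in cm, a list of three; "twist": the turn about the tool's z in degrees. A call has 1 to 8 rows; each row shifts and turns the commanded pose from where the row before left it, along the tool's axes as they then stand; what a row does not reach is not made up. A row lasts 1/10 s, in which the tool goes at most 50 mm and 8.59 degrees, less where a joint would pass 70% of its speed; a pose out of reach is approached as far as the arm can. A call with a gripper value outside its range is refused whole. The fingers move at their own pace and stop on an object; "squeeze" is the grip in N (left out, the last holds). Time passes only in rows, so rows that do not move let the fingers close. It gives the time, the measured TCP pose, the force, the opening and the grip force at its end, in the units of the state.
- monitor.observe(): the state, without advancing time (a new reading comes with each control period).
- viewer.grab_frame(name): name is "scene" or "side" or "wrist"; returns a dict with "img" (480x640x3 uint8, red, green, blue), "K" (3x3 intrinsics, pixels), "eye" and "rotation" of the camera in the world. Camera axes: x right, y up, looking along -z (the intrinsics and any distortion apply to the point x, -y, -z); pixel columns grow to the right and rows downward; lengths in m; the calibration is good to about 2 mm. A picture is of the moment at which its call begins. There is no depth.
- bot.job_done(): hands the job in; it is judged then, once.
The state is a dict: "clock": time; "qpos": joint angles; "qd": joint speeds; "joint_efforts": joint torques, N m; "position": TCP position; "tool_rot": TCP orientation; "force": force on the tool from outside, world axes, zero at the start; "moment": the same for the moment, N m; "grip_width": finger opening in m; "finger_force": force on a finger pad.
Only numpy, scipy, OpenCV 4.12 (cv2) and the standard library are available. Lean on these libraries where they do the work, as an engineer would, in place of code of your own. Each camera call takes 0.05 s, during which the arm holds its last target. There are 200 camera calls.

### The job

Wash the shuffleboard pucks: lay every puck on the counter flat in the washer's tub, cap up and side by side, then set the lid fully home on the tub and swing the clamp right down over it. Only then press the buttons fully, one at a time, in this order: the smallest (power), the middle-sized (cycle), the largest (start), letting each come up again, and leave the mug, the chalk and the bottle where they are.

Things in the scene. Friction and masses are not known exactly. Their poses are not given: they have to be found in the camera images.
- machine: puck washer, fixed to the counter: grey round base 230 mm across, 40 mm high, on it an open round aluminium tub, inside 188 mm, outside 200 mm across, rim 80 mm and felt floor 40 mm above the counter. Origin: centre of its underside, z up. The clamp post, 44 mm wide and 88 mm high, stands on its -x side, 117 to 137 mm from the axis.
- tub_floor (a point): centre of the tub's inner floor, 40 mm above the counter; axes as the machine
- tub_mouth (a point): centre of the tub's mouth at the height of its rim, 80 mm above the counter; axes as the machine
- clamp (a joint): angle of the clamp arm, hinged on the post about a level axis: 0 = level, inward over the lid's edge (closed, its stop, rubber pad 1 mm above a seated lid), 1.57 = upright, 2.3 = leaning outward (open, its stop). Starts at 1.95 to 2.28. Stiff hinge, stays where it is left; about 2 N at the bar moves it.
- clamp_hinge (a point): hinge of the clamp, 127 mm out from the machine's axis on its -x side, 98 mm above the counter; at angle a the bar is 70 mm from here along (cos a) inward (+x of the machine) plus (sin a) up; axes as the machine
- clamp_bar (a point): middle of the black cross bar at the clamp arm's free end: 12 mm thick, 56 mm long, lying along the machine's y; it can be pushed or hooked with the fingertips
- lid: loose round aluminium lid, about 0.35 kg: plate 208 mm across, 5 mm thick; under it a round spigot 176 mm across, 6 mm deep, that drops into the tub's mouth; on top a black knob. Origin: centre of the spigot's underside, z up through the knob. Starts flat on the counter, spigot down. Seated, the plate rests on the rim and the origin lies 6 mm below the rim.
- lid_knob (a point): middle of the lid's upright round knob: 28 mm across, from 15 to 41 mm above the lid's origin; this point is 30 mm above the origin
- console: control box, fixed: grey, 80 by 185 mm, 45 mm high, three round white buttons in a row 56 mm apart along its y, at its centre and either side; which button is where differs. Origin: centre of its underside
- puck1: table-shuffleboard puck (weight): steel disc 56 mm across and 14 mm high with a black plastic cap, 36 mm across and 14 mm high, standing on its middle (28 mm in all, about 0.33 kg). Origin: centre of the underside, z up through the cap. All pucks are alike; two to four are present at each start (absent ones read None). They start cap up on the counter.
- puck2: table-shuffleboard puck (weight): steel disc 56 mm across and 14 mm high with a black plastic cap, 36 mm across and 14 mm high, standing on its middle (28 mm in all, about 0.33 kg). Origin: centre of the underside, z up through the cap. All pucks are alike; two to four are present at each start (absent ones read None). They start cap up on the counter.
- puck3: table-shuffleboard puck (weight): steel disc 56 mm across and 14 mm high with a black plastic cap, 36 mm across and 14 mm high, standing on its middle (28 mm in all, about 0.33 kg). Origin: centre of the underside, z up through the cap. All pucks are alike; two to four are present at each start (absent ones read None). They start cap up on the counter.
- puck4: table-shuffleboard puck (weight): steel disc 56 mm across and 14 mm high with a black plastic cap, 36 mm across and 14 mm high, standing on its middle (28 mm in all, about 0.33 kg). Origin: centre of the underside, z up through the cap. All pucks are alike; two to four are present at each start (absent ones read None). They start cap up on the counter.
- small_button (a joint): travel of the smallest of the three white round buttons, 18 mm across (power): 0 when up, 0.006 m when fully down (4.5 N), springs back up. Counts as pressed beyond 0.004.
- small_button_top (a point): centre of the pressing face of the smallest of the three white round buttons, 18 mm across (power). It is pressed straight down.
- middle_button (a joint): travel of the middle-sized white round button, 28 mm across (cycle): 0 when up, 0.006 m when fully down (4.5 N), springs back up. Counts as pressed beyond 0.004.
- middle_button_top (a point): centre of the pressing face of the middle-sized white round button, 28 mm across (cycle). It is pressed straight down.
- large_button (a joint): travel of the largest white round button, 40 mm across (start): 0 when up, 0.006 m when fully down (4.5 N), springs back up. Counts as pressed beyond 0.004.
- large_button_top (a point): centre of the pressing face of the largest white round button, 40 mm across (start). It is pressed straight down.
- mug: white mug 80 mm across, 90 mm high, a bystander beyond the work; origin under its centre
- chalk: block of cue chalk 23 mm wide, 22 mm high, a bystander; origin under its centre
- polish: bottle 56 mm across, 110 mm high, a bystander; origin under its centre

How it is judged:
By the outcome, as a careful person would: the job done as asked, in the order asked, and still so for the second after the job is handed in, with the robot touching nothing.
Of puck1, puck2, puck3, puck4 only 2 to 4 are there at a start; the rules pass over those that are not, and their reading is None.
At some moment in a run one of puck1, puck2, puck3, puck4 may be knocked a few centimetres aside while the robot is not near it.
Once in a run the grip may slacken for a moment while it holds something.
It also fails if it takes over 210 s, if anything falls off the work surface, if the arm or the gripper's body presses on something with over 40 N, if the wrist force passes 120 N, or if a joint passes its speed limit or range.

## Working session

There is one attempt and no reset: what is moved stays moved. The work goes in short steps, Python scripts to look and compute and a tool call to move; the robot and the scene stay as the last step left them, time stands still between calls to the robot, and variables do not carry over. Pictures are saved under pics/ and viewed, at most 16 in all, crops included, and the job is handed in when it is done.

Besides the shell and the picture viewer there is one more tool, called after ">>>" as name(argument=value, ...) on one line, values as JSON. move_arm: Moves the arm, as the interface text tells. Its arguments: {"type":"object","properties":{"gripper":{"type":"array"},"linear":{"type":"array"},"twist":{"type":"array"},"squeeze":{"type":"number"}},"required":["gripper","linear","twist"]}

```bash
mkdir -p pics; ls; python3 - <<'E'
from workcell import monitor, viewer, bot
import cv2,numpy as np
s=monitor.observe();print({k:np.round(v,3).tolist() for k,v in s.items()})
for n in ("scene","side"):
    f=viewer.grab_frame(n);cv2.imwrite(f"pics/{n}0.png",f["img"][:,:,::-1]);print(n,f["K"],f["eye"],f["rotation"],f.keys())
E
```

```text
pics
{'clock': 0.0, 'qpos': [-1.192, 0.522, -0.036, 1.6, 0.021, 1.021, -0.113], 'qd': [-0.001, -0.0, 0.002, 0.001, -0.0, -0.001, 0.0], 'joint_efforts': [-0.001, -92.712, 1.979, -36.996, 0.018, 0.008, -0.0], 'position': [0.271, 0.563, 0.231], 'tool_rot': [-3.141, 0.0, 2.693], 'force': [0.096, -0.226, -0.515], 'moment': [0.015, -0.011, -0.019], 'finger_force': 0.0, 'grip_width': 0.085}
scene [[455.8224283    0.         321.6021273 ]
 [  0.         455.8224283  244.53711343]
 [  0.           0.           1.        ]] [ 1.4633917  -0.10991813  0.68002112] [0.96960174 0.02467332 1.44610317] dict_keys(['img', 'K', 'eye', 'rotation'])
side [[444.63872111   0.         323.77054261]
 [  0.         444.63872111 236.75470898]
 [  0.           0.           1.        ]] [ 0.22932056 -0.41893905  0.70968597] [ 0.6949712   0.0044766  -0.73665656] dict_keys(['img', 'K', 'eye', 'rotation'])
```

View pics/scene0.png

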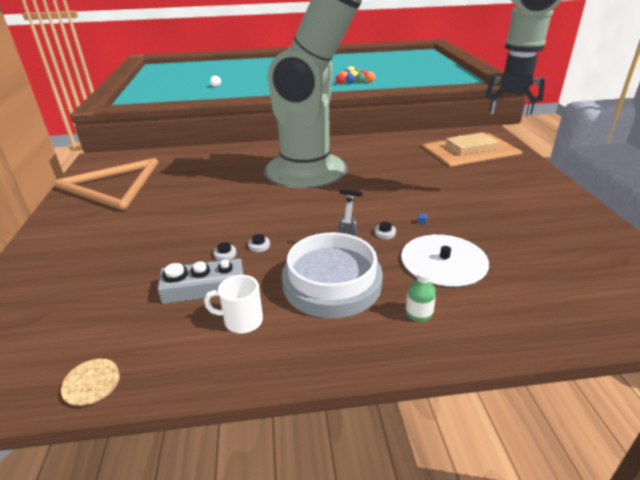

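View pics/side0.png

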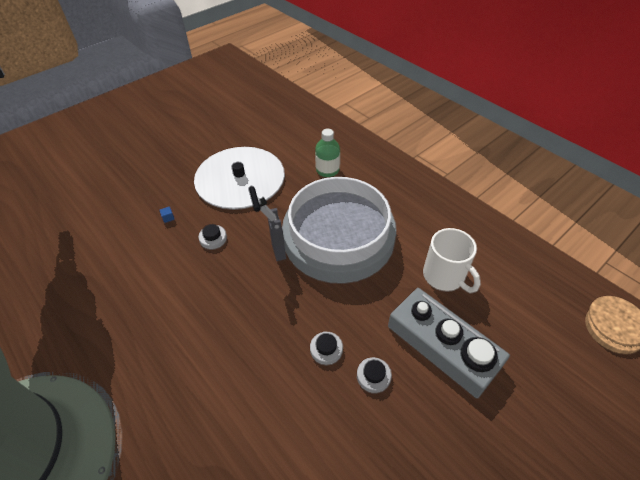

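```bash
cat > h.py <<'E'
import numpy as np,cv2
from scipy.spatial.transform import Rotation as R
from scipy.optimize import least_squares
from workcell import monitor,viewer,bot
def cam(f):
    return dict(K=np.array(f["K"]),eye=np.array(f["eye"]),M=R.from_euler('xyz',f["rotation"]).as_matrix())
def proj(c,p):
    d=(np.atleast_2d(p)-c["eye"])@c["M"]
    return np.c_[c["K"][0,2]-c["K"][0,0]*d[:,0]/d[:,2], c["K"][1,2]+c["K"][1,1]*d[:,1]/d[:,2]]
def ray(c,uv):
    K=c["K"];d=np.array([(uv[0]-K[0,2])/K[0,0],-(uv[1]-K[1,2])/K[1,1],-1.])
    return c["M"]@d
def tri(cs,uvs):
    A=np.zeros((3,3));b=np.zeros(3)
    for c,u in zip(cs,uvs):
        d=ray(c,u);d/=np.linalg.norm(d);P=np.eye(3)-np.outer(d,d);A+=P;b+=P@c["eye"]
    x=np.linalg.solve(A,b)
    return x,[np.round(proj(c,x)[0]-u,1).tolist() for c,u in zip(cs,uvs)]
def atz(c,uv,z):
    d=ray(c,uv);return c["eye"]+d*(z-c["eye"][2])/d[2]
def snap(n,name,crop=None,k=1):
    f=viewer.grab_frame(n);im=f["img"][:,:,::-1]
    if crop: im=im[crop[1]:crop[3],crop[0]:crop[2]]
    cv2.imwrite(f"pics/{name}.png",cv2.resize(im,None,fx=k,fy=k,interpolation=cv2.INTER_CUBIC) if k!=1 else im)
    return cam(f)
def tool():
    s=monitor.observe();return np.array(s["position"]),R.from_euler('xyz',s["tool_rot"]),s
def go(target,yaw=None):
    "shift in tool axes (cm), twist deg to bring TCP to target; shift assumes done in current axes"
    p,r,s=tool();print("cm",np.round(r.inv().apply(np.array(target)-p)*100,2),"yaw now",np.round(np.degrees(s["tool_rot"][2]),1))
E
python3 - <<'E'
from h import *
import pickle
f=viewer.grab_frame("scene");g=viewer.grab_frame("side")
pickle.dump((cam(f),cam(g)),open("cams.pkl","wb"))
a=cv2.resize(f["img"][170:320,150:500,::-1],(800,343),interpolation=cv2.INTER_CUBIC)
cv2.imwrite("pics/a.png",a)
b=cv2.resize(g["img"][130:400,150:510,::-1],(800,600),interpolation=cv2.INTER_CUBIC)
cv2.imwrite("pics/b.png",b)
E
```

```text
(no output)
```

View pics/a.png

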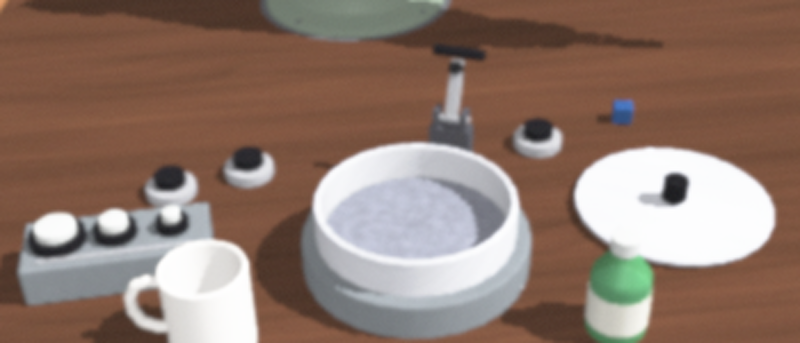

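View pics/b.png

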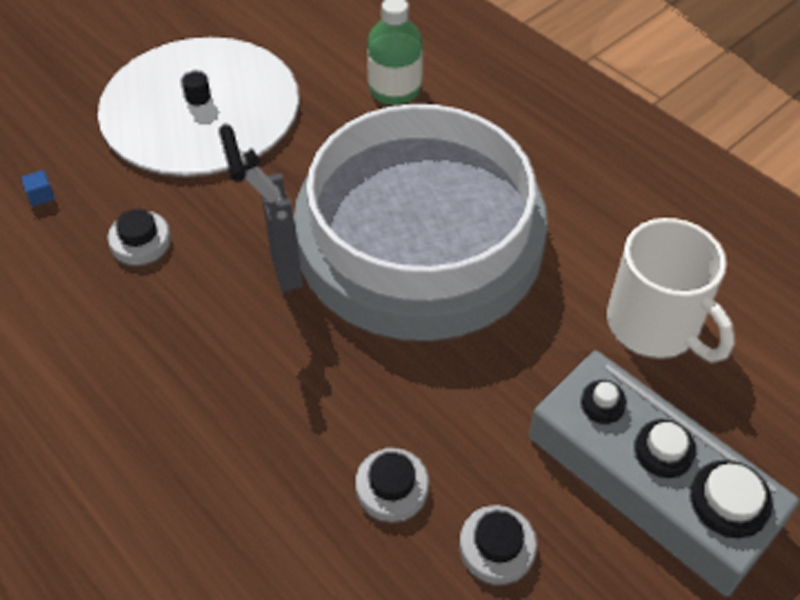

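```bash
python3 - <<'E'
from h import *
import pickle
cs=pickle.load(open("cams.pkl","rb"))
A=lambda u:np.array(u)/(800/350)+[150,170]
B=lambda u:np.array(u)/(800/360)+[150,130]
P={"A":((170,174),(499,533)),"B":((247,155),(393,472)),"C":((539,128),(136,224)),"knobtop":((675,178),(196,79)),"lg":((55,229),(737,490)),"md":((114,220),(669,440)),"sm":((171,211),(606,392)),
"rim":((416,206),(421,188)),"bar":((459,52),(232,152)),"bar1":((434,47),(238,177)),"bar2":((485,56),(226,127)),"hinge":((452,112),(276,192)),"chalk":((623,103),(36,181))}
for k,(a,b) in P.items():
    x,e=tri(cs,[A(a),B(b)]);print(k,np.round(x,4),e)
    if k=="rim":
        # fit circle via rim extremes
        c=x
for m in range(1): pass
# rim fit: outer edge points
ra=[(313,205),(518,206),(416,143)]; rb=[(307,188),(536,192),(421,104)]
def res(q):
    t=np.linspace(0,2*np.pi,721);pts=np.c_[q[0]+.1*np.cos(t),q[1]+.1*np.sin(t),np.full(721,q[2])]
    out=[]
    for c,S,rr in((cs[0],A,ra),(cs[1],B,rb)):
        for u in rr:
            p=proj(c,pts); poly=p.astype(np.float32); out.append(cv2.pointPolygonTest(poly,tuple(map(float,S(u))),True))
    return out
r=least_squares(res,[c[0],c[1],.08]);print("rimfit",r.x,np.round(r.fun,1))
E
```

```text
A [ 0.4833 -0.254   0.0263] [[-0.4, 0.1], [-0.6, -0.4]]
B [ 0.4591 -0.1679  0.0266] [[-0.2, 0.1], [-0.3, -0.3]]
C [0.4528 0.1738 0.0238] [[-0.2, 0.2], [-0.3, -0.3]]
knobtop [0.5999 0.2838 0.0409] [[-0.3, 0.3], [-0.3, -0.4]]
lg [ 0.616  -0.3536  0.0625] [[-0.4, 0.1], [-0.5, -0.3]]
md [ 0.6117 -0.2972  0.0634] [[-0.6, 0.1], [-0.7, -0.4]]
sm [ 0.6081 -0.2411  0.0653] [[-0.5, 0.2], [-0.6, -0.4]]
rim [6.457e-01 1.000e-04 7.050e-02] [[-0.4, 0.3], [-0.4, -0.4]]
bar [0.5043 0.0677 0.161 ] [[-0.2, 0.2], [-0.3, -0.3]]
bar1 [0.4913 0.0427 0.162 ] [[-0.4, 0.3], [-0.5, -0.5]]
bar2 [0.5174 0.093  0.1611] [[-0.1, 0.1], [-0.1, -0.2]]
hinge [0.5317 0.0556 0.1046] [[-0.3, 0.3], [-0.4, -0.4]]
chalk [0.4127 0.2873 0.0221] [[-0.5, 0.5], [-0.6, -0.7]]
rimfit [ 6.45948896e-01 -2.44334303e-04  7.99285879e-02] [ 0.3 -0.3 -0.2  0.5 -0.1  1. ]
```

Three pucks, A (0.483,-0.254), B (0.459,-0.168) and C (0.453,0.174). The rim fit puts the tub at (0.646,0.000) with the rim at z 0.080, and the clamp is at about 2.03 rad. Heights agree with the text. Next I turn the tool to yaw 180 and head for C.

>>> move_arm(gripper=[0.65,0.65,0.65,0.65,0.65,0.65,0.65,0.65], linear=[[0,0,0],[0,0,0],[0,0,0],[-2,-4.4,0],[-2,-4.4,0],[-2,-4.4,0],[-2,-4.4,0],[-2,-4.4,0]], twist=[-8.5,-8.5,-8.5,0,0,0,0,0], squeeze=40)

```text
clock: 1.0
position: [0.3708, 0.3408, 0.2313]
tool_rot: [3.142, 0.0, 3.138]
force: [1.2, 0.3, 0.1]
grip_width: 0.0553
finger_force: 0.0
```

>>> move_arm(gripper=[0.65,0.65,0.65,0.65,0.65,0.65], linear=[[-2,-4.2,0],[-2,-4.2,0],[-2.1,-4.2,0],[-2.1,-4.2,0],[0,0,3],[0,0,3]], twist=[0,0,0,0,0,0])

```text
clock: 1.6
position: [0.4527, 0.1732, 0.1711]
tool_rot: [3.141, 0.002, 3.135]
force: [-0.3, 1.3, -0.3]
grip_width: 0.0556
finger_force: 0.0
```

```bash
python3 - <<'E'
from h import *
c=snap("wrist","w1");print(c,proj(c,[[.453,.174,.028],[.453,.174,.014]]));print(tool()[0])
E
```

```text
{'K': array([[428.47973374,   0.        , 325.13844287],
       [  0.        , 428.47973374, 238.15770933],
       [  0.        ,   0.        ,   1.        ]]), 'eye': array([0.37786209, 0.1722028 , 0.31348109]), 'M': array([[ 5.66239365e-03, -9.56180322e-01, -2.92723640e-01],
       [ 9.99983375e-01,  5.73329530e-03,  6.15718554e-04],
       [ 1.08953311e-03, -2.92722260e-01,  9.56196889e-01]])} [[327.91525942 221.11613828]
 [327.77351316 216.1613965 ]]
[0.45032437 0.17301412 0.16670038]
```

View pics/w1.png

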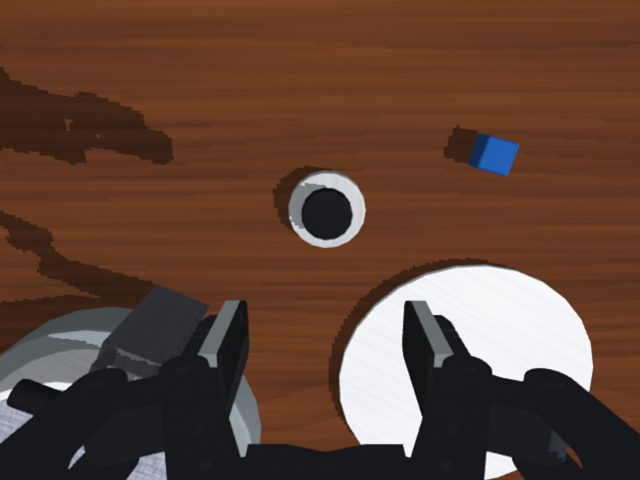

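The wrist view shows the puck's cap at (327,214), about 7 px from the prediction. I'll measure it again with the arm settled.

```bash
cat >> h.py <<'E'
def cap(n,zs=.028,guess=None,w=70):
    "cap blob nearest the guess -> xy at cap top"
    f=viewer.grab_frame(n);c=cam(f);im=f["img"]
    m=(im.max(2)<50).astype(np.uint8)
    k,l,st,ce=cv2.connectedComponentsWithStats(m)
    g=proj(c,[*guess,zs])[0];out=[]
    for i in range(1,k):
        d=np.hypot(*(ce[i]-g))
        if st[i,4]>60 and d<w: out.append((round(d,1),st[i].tolist(),ce[i].round(1).tolist(),np.round(atz(c,ce[i],zs),4)))
    for o in sorted(out,key=lambda o:o[0])[:3]:print(n,g.round(1),*o)
    return c
E
python3 - <<'E'
from h import *
cap("wrist",guess=(.453,.174));cap("side",guess=(.453,.174));cap("scene",guess=(.453,.174));print(tool()[0])
E
```

```text
wrist [328.7 227.3] 8.1 [302, 194, 51, 52, 2037] [326.9, 219.4] [0.4474 0.1728 0.028 ]
side [210.6 229.1] 3.5 [203, 225, 17, 16, 193] [211.3, 232.5] [0.449  0.1653 0.028 ]
side [210.6 229.1] 54.2 [250, 187, 17, 25, 171] [256.2, 199.9] [0.5711 0.1782 0.028 ]
side [210.6 229.1] 65.6 [233, 163, 11, 14, 131] [238.0, 169.5] [0.5986 0.2846 0.028 ]
scene [385.8 224.9] 65.2 [441, 248, 8, 10, 65] [444.8, 252.6] [0.6005 0.2849 0.028 ]
[0.45168949 0.17452884 0.17174888]
```

>>> move_arm(gripper=[0.65,0.65,0.65,0.65,0.65,0.2,0.2,0.2], linear=[[0.3,0,4.5],[0,0,4.5],[0,0,4.5],[0,0,2],[0,0,0],[0,0,0],[0,0,0],[0,0,0]], twist=[0,0,0,0,0,0,0,0], squeeze=50)

```text
clock: 2.6
position: [0.4499, 0.175, 0.0185]
tool_rot: [3.14, 0.003, 3.138]
force: [-1.3, 0.6, 4.2]
grip_width: 0.0337
finger_force: 49.2
```

>>> move_arm(gripper=[0.2,0.2,0.2,0.2,0.2,0.2,0.2,0.2], linear=[[0,0,-1],[0,0,-4.5],[0,0,-4.5],[0,0,-4.5],[0,0,-4.5],[0,0,-2],[-3.5,-2.7,0],[-3.5,-2.7,0]], twist=[0,0,0,0,0,0,0,0])

```text
clock: 3.4
position: [0.5193, 0.1201, 0.2296]
tool_rot: [3.14, 0.004, 3.14]
force: [0.7, 0.9, -4.2]
grip_width: 0.0337
finger_force: 51.4
```

>>> move_arm(gripper=[0.2,0.2,0.2,0.2,0.2], linear=[[-3.5,-2.7,0],[-3.5,-2.7,0],[-3.3,-2.7,0],[0,0,0],[0,0,0]], twist=[0,0,0,0,0])

```text
clock: 3.9
position: [0.6212, 0.038, 0.2276]
tool_rot: [3.141, 0.001, 3.136]
force: [0.2, 0.6, -4.3]
grip_width: 0.0333
finger_force: 51.4
```

>>> move_arm(gripper=[0.2,0.2,0.2,0.2,0.2,0.2,0.2], linear=[[0,0,4.5],[0,0,4.5],[0,0,4.5],[0,0,2.5],[0,0,0.5],[0,0,0.3],[0,0,0]], twist=[0,0,0,0,0,0,0])

```text
clock: 4.6
position: [0.6219, 0.0392, 0.0601]
tool_rot: [3.141, 0.002, 3.138]
force: [-0.2, 0.3, -3.9]
grip_width: 0.0333
finger_force: 51.4
```

>>> move_arm(gripper=[0.2,0.2,0.55,0.55], linear=[[0,0,0.3],[0,0,0],[0,0,0],[0,0,0]], twist=[0,0,0,0])

```text
clock: 5.0
position: [0.622, 0.0389, 0.0567]
tool_rot: [3.141, 0.002, 3.138]
force: [-0.3, 0.2, -1.1]
grip_width: 0.0469
finger_force: 0.0
```

>>> move_arm(gripper=[0.55,0.55,0.55,0.55,0.65,0.65,0.65,0.65], linear=[[0,0,-4.4],[0,0,-4.4],[0,0,-4.4],[0,0,-4.2],[2.8,-3.4,0],[2.8,-3.4,0],[2.8,-3.5,0],[2.8,-3.5,0]], twist=[0,0,0,0,0,0,0,0])

```text
clock: 5.8
position: [0.5076, -0.1, 0.23]
tool_rot: [-3.141, 0.001, 3.138]
force: [1.1, -0.6, 0.1]
grip_width: 0.056
finger_force: 0.0
```

>>> move_arm(gripper=[0.65,0.65,0.65,0.65,0.65], linear=[[2.7,-3.5,0],[2.7,-3.5,0],[0,0,4],[0,0,2],[0,0,0]], twist=[0,0,0,0,0])

```text
clock: 6.3
position: [0.4533, -0.1685, 0.168]
tool_rot: [3.141, -0.003, 3.137]
force: [0.8, 0.3, 0.7]
grip_width: 0.0554
finger_force: 0.0
```

```bash
python3 - <<'E'
from h import *
cap("wrist",guess=(.456,-.168));snap("wrist","w2");cap("side",guess=(.456,-.168));print(tool()[0],tool()[2]["force"])
E
```

```text
wrist [327.5 226.6] 21.5 [304, 199, 43, 31, 149] [321.3, 206.0] [ 0.4416 -0.1721  0.028 ]
side [325.2 343. ] 1.5 [317, 334, 19, 21, 324] [326.1, 344.2] [ 0.4556 -0.1707  0.028 ]
side [325.2 343. ] 56.8 [364, 361, 21, 22, 369] [374.4, 371.4] [ 0.4807 -0.2572  0.028 ]
[ 0.45510604 -0.1686477   0.170482  ] [ 0.27525087 -0.4606761   0.23373047]
```

View pics/w2.png

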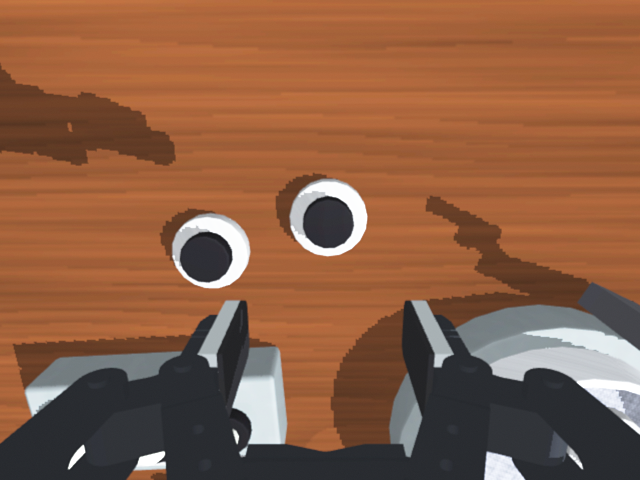

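Puck B's cap is at (328,222), x about 0.454, where I expected it. Puck A shows at (207,256).

>>> move_arm(gripper=[0.65,0.65,0.65,0.65,0.65,0.2,0.2,0.2], linear=[[0.1,0,4.5],[0,0,4.5],[0,0,4.5],[0,0,1.8],[0,0,0],[0,0,0],[0,0,0],[0,0,0]], twist=[0,0,0,0,0,0,0,0], squeeze=50)

```text
clock: 7.25
position: [0.4546, -0.1688, 0.0183]
tool_rot: [-3.141, 0.003, 3.138]
force: [-1.5, 1.5, 5.1]
grip_width: 0.0335
finger_force: 49.2
```

>>> move_arm(gripper=[0.2,0.2,0.2,0.2,0.2,0.2,0.2,0.2], linear=[[0,0,-1],[0,0,-4.5],[0,0,-4.5],[0,0,-4.5],[0,0,-4.5],[0,0,-2],[-4,2.1,0],[-4,2.1,0]], twist=[0,0,0,0,0,0,0,0])

```text
clock: 8.05
position: [0.5346, -0.127, 0.2297]
tool_rot: [-3.141, 0.004, 3.136]
force: [1.8, 0.1, -2.1]
grip_width: 0.0331
finger_force: 51.2
```

>>> move_arm(gripper=[0.2,0.2,0.2,0.2,0.2,0.2,0.2], linear=[[-3.8,3.1,0],[-3.9,3.2,0],[-4,3.2,0],[-4,3.2,0],[0,0,0],[0,0,4],[0,0,4]], twist=[0,0,0,0,0,0,0])

```text
clock: 8.75
position: [0.6894, -0.0022, 0.148]
tool_rot: [-3.142, 0.003, 3.138]
force: [1.1, 0.1, -4.0]
grip_width: 0.0332
finger_force: 51.4
```

>>> move_arm(gripper=[0.2,0.2,0.2,0.2,0.2], linear=[[0,0,4],[0,0,3],[0,0,1.3],[0,0,0.5],[0,0,0]], twist=[0,0,0,0,0])

```text
clock: 9.25
position: [0.6894, -0.0024, 0.0598]
tool_rot: [-3.142, 0.001, 3.138]
force: [0.2, -0.3, -3.1]
grip_width: 0.0334
finger_force: 51.2
```

>>> move_arm(gripper=[0.2,0.2,0.55,0.55,0.55,0.55,0.55,0.55], linear=[[0,0,0.3],[0,0,0],[0,0,0],[0,0,0],[0,0,-4.4],[0,0,-4.4],[0,0,-4.4],[0,0,-4.4]], twist=[0,0,0,0,0,0,0,0])

```text
clock: 10.05
position: [0.6888, -0.0024, 0.234]
tool_rot: [3.142, 0.001, 3.138]
force: [0.3, -0.4, 0.3]
grip_width: 0.0471
finger_force: 0.0
```

>>> move_arm(gripper=[0.65,0.65,0.65,0.65,0.65,0.65,0.65,0.65], linear=[[3,-3.6,0],[3,-3.6,0],[3,-3.6,0],[3,-3.6,0],[3,-3.6,0],[3,-3.6,0],[2.9,-3.6,0],[0,0,0]], twist=[0,0,0,0,0,0,0,0])

```text
clock: 10.85
position: [0.475, -0.2589, 0.2324]
tool_rot: [-3.139, 0.0, 3.13]
force: [1.2, 0.8, 0.6]
grip_width: 0.0558
finger_force: 0.0
```

```bash
python3 - <<'E'
from h import *
cap("wrist",guess=(.480,-.254));cap("wrist",guess=(.480,-.254));cap("side",guess=(.480,-.254));print(tool()[0],tool()[2]["force"])
E
```

```text
wrist [333.  208.2] 12.7 [312, 188, 36, 40, 119] [324.3, 199.0] [ 0.4722 -0.2611  0.028 ]
wrist [329.5 205.4] 12.1 [308, 185, 37, 40, 133] [320.7, 197.1] [ 0.473  -0.2612  0.028 ]
side [372.6 370.3] 2.1 [364, 361, 21, 22, 367] [374.4, 371.5] [ 0.4807 -0.2572  0.028 ]
[ 0.47926412 -0.25341348  0.23188796] [0.67593627 0.06529351 0.30862817]
```

>>> move_arm(gripper=[0.65,0.65,0.65,0.65,0.65,0.65,0.65], linear=[[0,-0.1,4.5],[0,0,4.5],[0,0,4.5],[0,0,4.5],[0,0,2.5],[0,0,1],[0,0,0]], twist=[0,0,0,0,0,0,0])

```text
clock: 11.7
position: [0.4791, -0.2536, 0.0156]
tool_rot: [3.141, -0.001, 3.139]
force: [-0.0, 0.3, 0.6]
grip_width: 0.0555
finger_force: 0.0
```

>>> move_arm(gripper=[0.2,0.2,0.2,0.2,0.2,0.2,0.2,0.2], linear=[[0,0,0],[0,0,0],[0,0,0],[0,0,-1],[0,0,-4.5],[0,0,-4.5],[0,0,-4.5],[0,0,-4.5]], twist=[0,0,0,0,0,0,0,0], squeeze=50)

```text
clock: 12.5
position: [0.4785, -0.2544, 0.2098]
tool_rot: [-3.141, 0.001, 3.138]
force: [0.6, -0.1, -4.6]
grip_width: 0.0332
finger_force: 51.4
```

>>> move_arm(gripper=[0.2,0.2,0.2,0.2,0.2,0.2,0.2,0.2], linear=[[-2.4,3.5,0],[-2.4,3.6,0],[-2.4,3.6,0],[-2.4,3.6,0],[-2.4,3.6,0],[-2.4,3.5,0],[0,0,0],[0,0,4]], twist=[0,0,0,0,0,0,0,0])

```text
clock: 13.3
position: [0.6268, -0.0398, 0.1713]
tool_rot: [3.141, 0.009, 3.14]
force: [1.9, -1.0, -3.9]
grip_width: 0.0333
finger_force: 51.7
```

>>> move_arm(gripper=[0.2,0.2,0.2,0.2,0.2], linear=[[0,0,4],[0,0,4],[0,0,2],[0,0,0],[0,0,0]], twist=[0,0,0,0,0])

```text
clock: 13.8
position: [0.6242, -0.0412, 0.0679]
tool_rot: [-3.141, 0.001, 3.138]
force: [0.2, -0.8, -3.6]
grip_width: 0.0331
finger_force: 51.4
```

>>> move_arm(gripper=[0.2,0.2,0.2,0.55,0.55,0.55,0.55,0.55], linear=[[0,0,0.7],[0,0,0.4],[0,0,0],[0,0,0],[0,0,0],[0,0,-4.4],[0,0,-4.4],[0,0,-4.4]], twist=[0,0,0,0,0,0,0,0])

```text
clock: 14.6
position: [0.6235, -0.0411, 0.1892]
tool_rot: [-3.142, 0.0, 3.138]
force: [0.4, -0.7, -0.3]
grip_width: 0.0466
finger_force: 0.0
```

>>> move_arm(gripper=[0.6,0.6,0.6,0.6], linear=[[0,0,-4.4],[0,3,-4.4],[0,4.5,0],[0,4.5,0]], twist=[0,0,0,0])

```text
clock: 15.0
position: [0.6246, 0.0781, 0.2746]
tool_rot: [3.141, 0.003, 3.136]
force: [0.1, 0.1, -0.9]
grip_width: 0.0512
finger_force: 0.0
```

```bash
python3 - <<'E'
from h import *
snap("wrist","w3")
snap("side","s3",(150,130,510,400),800/360)
print(tool()[0],tool()[2]["force"])
E
```

```text
[0.62360772 0.08438196 0.27297888] [-0.68334401 -0.20069725 -0.98203109]
```

View pics/s3.png

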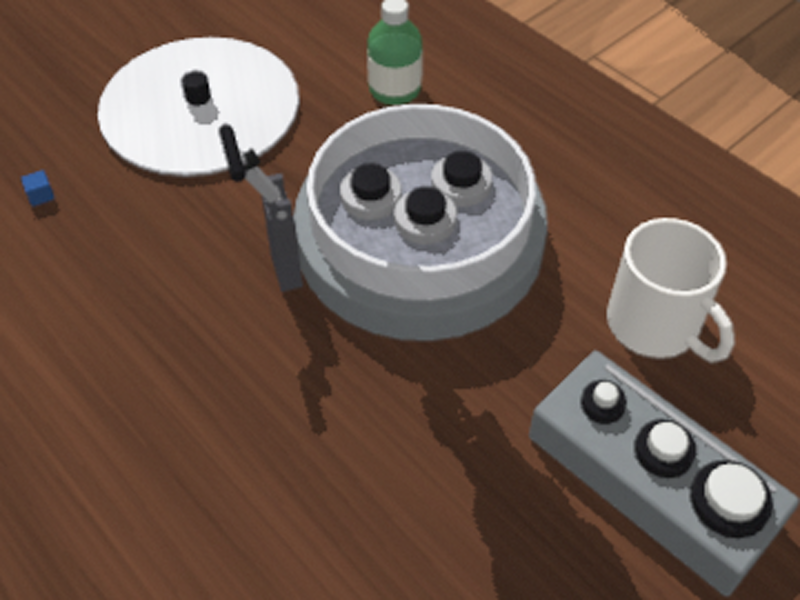

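All three pucks stand flat and side by side in the tub, caps at (372,180), (463,168) and (427,205) in the crop. Next is the lid knob.

>>> move_arm(gripper=[0.6,0.6,0.6,0.6,0.6,0.6,0.6,0.6], linear=[[0.4,4,0],[0.5,4,0],[0.5,4,0],[0.5,4,0],[0.5,4,0],[0,0,4],[0,0,4],[0,0,0]], twist=[0,0,0,0,0,0,0,0])

```text
clock: 15.9
position: [0.5986, 0.2762, 0.1881]
tool_rot: [-3.138, -0.006, 3.139]
force: [-0.4, -0.5, -0.0]
grip_width: 0.0516
finger_force: 0.0
```

```bash
python3 - <<'E'
from h import *
cap("wrist",zs=.041,guess=(.600,.284));c=snap("wrist","w4");print(proj(c,[.6,.284,.041]),tool()[0])
t=np.linspace(0,6.28,73)
im=cv2.imread("pics/w4.png")
def res(q):
    return 0
p=proj(c,np.c_[.6+.104*np.cos(t),.284+.104*np.sin(t),0*t+.011]).astype(np.int32)
cv2.polylines(im,[p],True,(0,0,255),1);cv2.imwrite("pics/w4b.png",im)
E
```

```text
wrist [338.8 222.9] 8.3 [323, 194, 38, 42, 1253] [341.1, 215.0] [0.5943 0.2856 0.041 ]
[[337.74220528 219.04802103]] [0.6011848  0.27696985 0.19354217]
```

View pics/w4b.png

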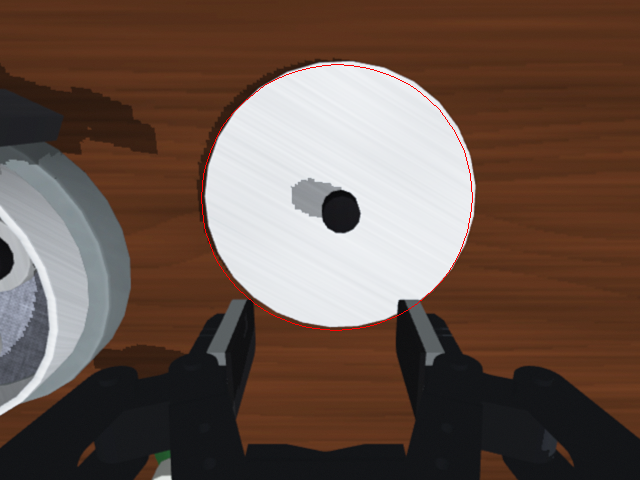

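>>> move_arm(gripper=[0.6,0.6,0.6,0.6,0.6,0.6], linear=[[0.2,0.8,4.5],[0,0,4.5],[0,0,4.5],[0,0,2.5],[0,0,1.2],[0,0,0]], twist=[0,0,0,0,0,0])

```text
clock: 16.6
position: [0.5996, 0.2853, 0.0213]
tool_rot: [3.141, 0.001, 3.137]
force: [-0.8, -0.4, -0.3]
grip_width: 0.0512
finger_force: 0.0
```

>>> move_arm(gripper=[0.6,0.1,0.1,0.1,0.1,0.1,0.1,0.1], linear=[[0.1,0,0.5],[0,0,0],[0,0,0],[0,0,0],[0,0,-1],[0,0,-3],[0,0,-4],[0,0,-4]], twist=[0,0,0,0,0,0,0,0], squeeze=80)

```text
clock: 17.4
position: [0.5976, 0.285, 0.1377]
tool_rot: [-3.141, -0.0, 3.138]
force: [0.7, 0.1, -2.5]
grip_width: 0.0259
finger_force: 79.0
```

>>> move_arm(gripper=[0.1,0.1,0.1,0.1,0.1], linear=[[0,0,-3],[-0.6,-3,0],[-1,-3,0],[-1,-3,0],[0,0,0]], twist=[0,0,0,0,0])

```text
clock: 17.9
position: [0.6251, 0.1895, 0.1668]
tool_rot: [-3.139, 0.002, 3.132]
force: [-0.1, -1.0, -2.3]
grip_width: 0.0254
finger_force: 79.2
```

```bash
python3 - <<'E'
from h import *
c=snap("wrist","w5");p,r,s=tool();print(p,s["tool_rot"],s["force"],s["grip_width"])
t=np.linspace(0,6.28,73)
im=cv2.imread("pics/w5.png")
z=p[2]-.016
q=proj(c,np.c_[p[0]+.104*np.cos(t),p[1]+.104*np.sin(t),0*t+.011+z]).astype(np.int32)
cv2.polylines(im,[q],True,(0,0,255),1);cv2.imwrite("pics/w5b.png",im)
E
```

```text
[0.62434342 0.19243582 0.16663494] [-3.14086373e+00  9.38824846e-04  3.13417477e+00] [ 0.28755248  1.2842222  -2.39901049] 0.025561957273884765
```

View pics/w5b.png

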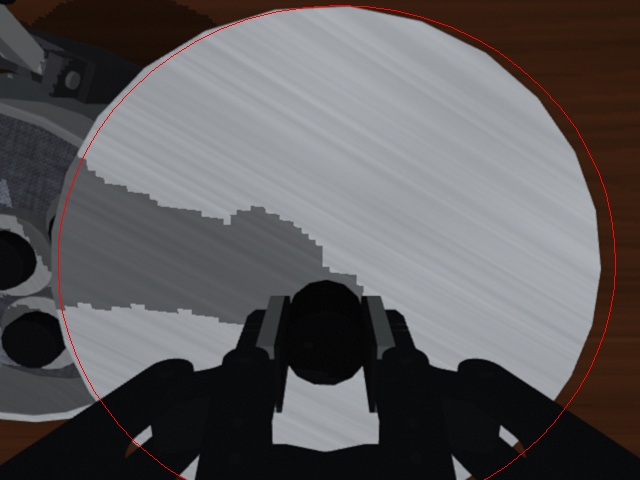

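>>> move_arm(gripper=[0.1,0.1,0.1,0.1,0.1,0.1,0.1,0.1], linear=[[-1.2,-3,0],[-1.2,-3.5,0],[-1.2,-3.5,0],[-1.2,-3,0],[0.8,-2.2,0],[0.8,-2,0],[1,-2,0],[0,0,0]], twist=[0,0,0,0,0,0,0,0])

```text
clock: 18.75
position: [0.6435, 0.0003, 0.1662]
tool_rot: [-3.14, -0.0, 3.135]
force: [-0.6, -0.2, -2.1]
grip_width: 0.0256
finger_force: 79.5
```

>>> move_arm(gripper=[0.1], linear=[[0,0,0]], twist=[0])

```text
clock: 18.85
position: [0.6446, 0.0036, 0.1662]
tool_rot: [3.141, 0.0, 3.138]
force: [-0.0, 0.9, -3.0]
grip_width: 0.0255
finger_force: 79.5
```

>>> move_arm(gripper=[0.1,0.1,0.1,0.1,0.1], linear=[[-0.1,-0.2,2],[0,0,2.5],[0,0,1.5],[0,0,0.5],[0,0,0]], twist=[0,0,0,0,0])

```text
clock: 19.35
position: [0.6457, 0.0017, 0.1003]
tool_rot: [3.141, -0.001, 3.139]
force: [-0.3, -0.0, -2.8]
grip_width: 0.0257
finger_force: 79.5
```

```bash
python3 - <<'E'
from h import *
snap("side","s6",(230,130,480,330),3.2);snap("scene","c6",(250,180,450,330),4);print(tool()[0])
a=cv2.imread("pics/s6.png");b=cv2.imread("pics/c6.png")
cv2.imwrite("pics/x6.png",np.hstack([cv2.resize(a,(400,320)),cv2.resize(b,(400,320))]))
E
```

```text
[0.64635446 0.00134307 0.10152848]
```

View pics/x6.png

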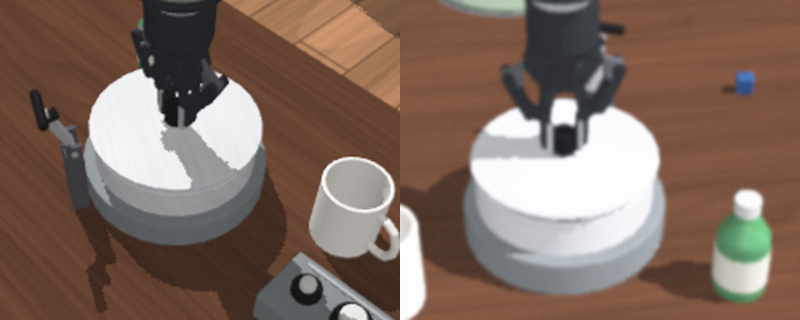

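The lid is held level over the tub and looks centred in both views, so I lower it.

>>> move_arm(gripper=[0.1,0.1,0.1,0.1,0.1], linear=[[0,0,0.5],[0,0,0.3],[0,0,0.3],[0,0,0.2],[0,0,0]], twist=[0,0,0,0,0])

```text
clock: 19.95
position: [0.6461, 0.001, 0.0912]
tool_rot: [3.141, 0.001, 3.137]
force: [-23.2, -0.1, 54.6]
grip_width: 0.0254
finger_force: 86.2
```

>>> move_arm(gripper=[0.1,0.1,0.6,0.6,0.6], linear=[[0,0,-0.3],[0,0,0],[0,0,0],[0,0,0],[0,0,0]], twist=[0,0,0,0,0])

```text
clock: 20.45
position: [0.6458, 0.001, 0.0903]
tool_rot: [-3.141, -0.0, 3.138]
force: [0.4, -0.8, 0.3]
grip_width: 0.0514
finger_force: 0.0
```

>>> move_arm(gripper=[0.6,0.6,0.6,0.6,0.6], linear=[[0,0,-4],[0,0,-4],[0,0,-4],[0,0,-4],[-3,-3,0]], twist=[0,0,0,0,0])

```text
clock: 20.95
position: [0.6768, -0.025, 0.2573]
tool_rot: [3.139, 0.008, -3.14]
force: [2.2, 0.8, 1.0]
grip_width: 0.0511
finger_force: 0.0
```

```bash
python3 - <<'E'
from h import *
c1=snap("side","s7",(230,130,480,330),3.2);c2=snap("scene","c7",(250,180,450,330),4);print(tool()[0])
a=cv2.imread("pics/s7.png");b=cv2.imread("pics/c7.png")
t=np.linspace(0,6.28,73);P=np.c_[.646+.104*np.cos(t),.104*np.sin(t),0*t+.085]
for im,c,o,k in((a,c1,(230,130),3.2),(b,c2,(250,180),4)):
    cv2.polylines(im,[((proj(c,P)-o)*k).astype(np.int32)],True,(0,0,255),1)
cv2.imwrite("pics/x7.png",np.hstack([a[:,100:500],b[:,150:550][:600]][:2]) if a.shape[0]==b.shape[0] else np.hstack([a[:600,100:500],b[:600,150:550]]))
E
```

```text
[ 0.67789908 -0.03314571  0.25153996]
```

View pics/x7.png

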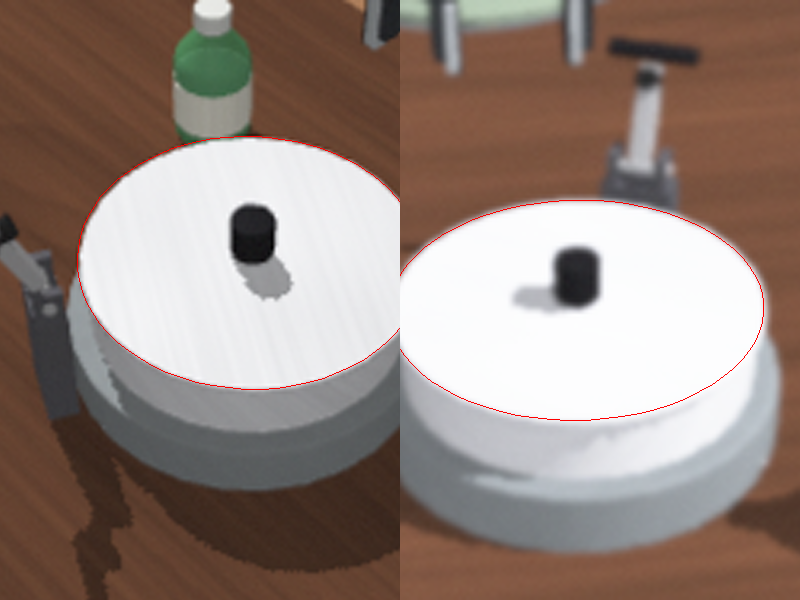

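The lid outline falls on the ideal seated circle (plate top 0.085) in both views, so it is seated. Now I go behind the clamp bar.

>>> move_arm(gripper=[0,0,0,0,0,0,0], linear=[[3.4,2,0],[3.4,2,0],[3.4,2,0],[3.4,2,0],[3.4,2,0],[3.4,2.1,0],[0,0,0]], twist=[0,0,0,0,0,0,0])

```text
clock: 21.75
position: [0.4688, 0.0951, 0.2507]
tool_rot: [3.141, -0.001, -3.141]
force: [0.7, -0.8, 0.7]
grip_width: 0.0001
finger_force: 0.0
```

>>> move_arm(gripper=[0,0,0,0,0], linear=[[0,0,0],[0,0,0],[0,0,0],[0,0,0],[0,0,0]], twist=[7,7,7,6.3,0])

```text
clock: 22.25
position: [0.4723, 0.0925, 0.2504]
tool_rot: [-3.141, -0.0, 2.659]
force: [-0.4, 0.2, -0.1]
grip_width: 0.0001
finger_force: 0.0
```

```bash
cat >> h.py <<'E'
U=np.array([.887,-.461]);H=np.array([.533,.058])
def clampframe():
    p,r,s=tool();d=p[:2]-H
    print("u",round(d@U*1e3,1),"v",round(d@[.461,.887]*1e3,1),"z",round(p[2]*1e3,1),"yaw",np.degrees(s["tool_rot"][2]).round(1),"F",np.round(s["force"],1),s["grip_width"])
E
python3 -c "
from h import *
clampframe();go([.4745,.0884,.15])"
```

```text
u -69.7 v 2.7 z 250.4 yaw 152.4 F [-0.4  0.2 -0.1] 5.44474922316301e-05
cm [-0.39 -0.26 10.04] yaw now 152.4
```

>>> move_arm(gripper=[0,0,0,0,0,0,0,0], linear=[[0,-0.3,4],[0,0,4],[0,0,2],[-1,0,0],[-1.5,0,0],[-1.5,0,0],[-1.5,0,0],[-1,0,0]], twist=[0,0,0,0,0,0,0,0])

```text
clock: 23.05
position: [0.5306, 0.0592, 0.152]
tool_rot: [3.14, 0.002, 2.662]
force: [-3.2, 2.4, -0.6]
grip_width: -0.0
finger_force: 1.3
```

```bash
python3 -c "
from h import *
clampframe()"
```

```text
u -2.7 v -0.1 z 152.0 yaw 152.5 F [-3.2  2.4 -0.6] -1.4415737991507209e-06
```

>>> move_arm(gripper=[0,0,0,0,0,0,0,0], linear=[[-1,0,0],[-1,0,0],[-1,0,0],[0,0,0],[1,0,0],[0,0,-4],[-4,0,0],[-3,0,0]], twist=[0,0,0,0,0,0,0,0])

```text
clock: 23.85
position: [0.6094, 0.0187, 0.1924]
tool_rot: [3.14, 0.003, 2.663]
force: [0.7, -0.1, -0.4]
grip_width: -0.0003
finger_force: 0.0
```

```bash
python3 -c "
from h import *
clampframe();snap('side','s8',(230,130,480,330),3.2)"
```

```text
u 85.9 v 0.3 z 192.4 yaw 152.6 F [ 0.7 -0.1 -0.4] -0.00025934006240246855
```

View pics/s8.png

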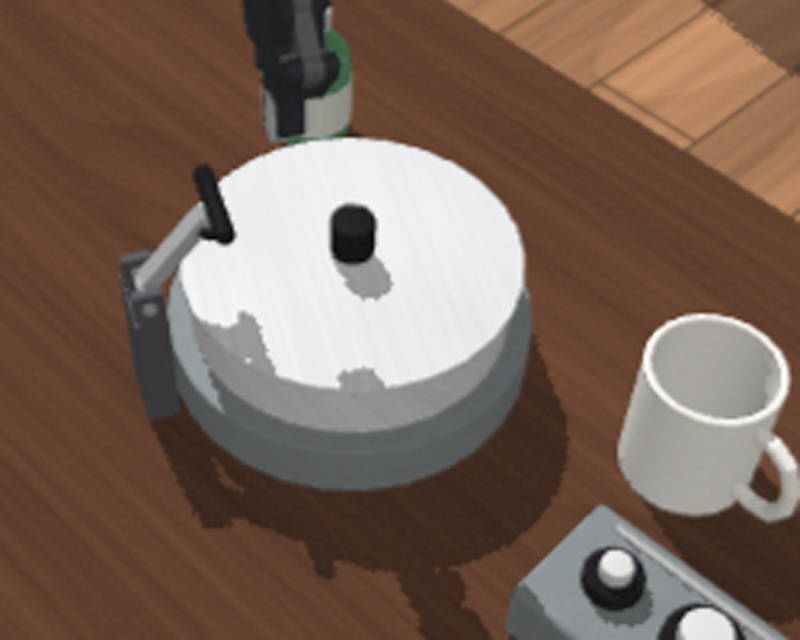

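The clamp leans inward at about 0.8 rad, with the bar at (213,205) in the crop. Now I press down on the bar from above.

>>> move_arm(gripper=[0,0,0,0,0,0,0,0], linear=[[2.3,0,0],[0,0,1.5],[0,0,1.5],[0,0,1.5],[0,0,1.5],[0,0,1],[0,0,1],[0,0,0.3]], twist=[0,0,0,0,0,0,0,0])

```text
clock: 24.7
position: [0.5897, 0.0284, 0.1081]
tool_rot: [3.14, 0.004, 2.661]
force: [6.0, -2.2, 4.6]
grip_width: 0.0003
finger_force: 0.0
```

```bash
python3 -c "
from h import *
clampframe()"
```

```text
u 63.9 v -0.1 z 108.1 yaw 152.5 F [ 6.  -2.2  4.6] 0.00026851946180513373
```

>>> move_arm(gripper=[0,0,0,0], linear=[[0,0,0.2],[0,0,0.2],[0,0,0.1],[0,0,0]], twist=[0,0,0,0])

```text
clock: 25.1
position: [0.589, 0.0287, 0.1033]
tool_rot: [3.141, 0.003, 2.661]
force: [5.5, -3.3, 1.5]
grip_width: -0.0001
finger_force: 0.0
```

>>> move_arm(gripper=[0,0,0,0], linear=[[0,0,0.1],[0,0,0.1],[0,0,0.1],[0,0,0]], twist=[0,0,0,0])

```text
clock: 25.5
position: [0.5885, 0.0289, 0.1]
tool_rot: [3.141, 0.002, 2.661]
force: [3.8, -2.9, 1.9]
grip_width: 0.0003
finger_force: 0.0
```

```bash
python3 -c "
from h import *
clampframe();snap('side','s9',(230,130,430,280),4)"
```

```text
u 62.6 v -0.2 z 100.0 yaw 152.5 F [ 3.8 -2.9  1.9] 0.0002754346466385031
```

View pics/s9.png

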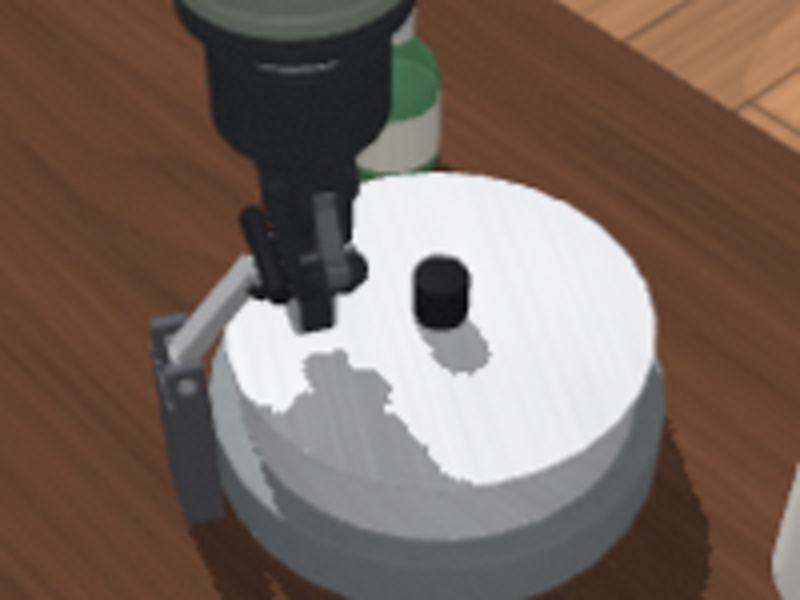

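The fingers slipped down inside the bar, which still stands at about 0.8 rad. I'll lift and press again further out, following its arc.

>>> move_arm(gripper=[0,0,0,0,0,0,0], linear=[[0,0,-3],[0,0,-3],[0,0,-3],[1.4,0,0],[0,0,1.5],[0,0,1.5],[0,0,0.3]], twist=[0,0,0,0,0,0,0])

```text
clock: 26.25
position: [0.5769, 0.0352, 0.1568]
tool_rot: [3.14, 0.003, 2.661]
force: [8.9, -4.9, 14.8]
grip_width: 0.0001
finger_force: 7.4
```

```bash
python3 -c "
from h import *
clampframe()"
```

```text
u 49.4 v 0.0 z 156.8 yaw 152.5 F [ 8.9 -4.9 14.8] 0.00011237046674364248
```

>>> move_arm(gripper=[0,0,0,0,0,0,0,0], linear=[[0,0,-1.5],[0.9,0,0],[0,0,1.5],[0,0,0.6],[-0.6,0,0.6],[-0.4,0,0.8],[-0.4,0,0.8],[0,0,0]], twist=[0,0,0,0,0,0,0,0])

```text
clock: 27.05
position: [0.579, 0.0332, 0.1273]
tool_rot: [-3.14, -0.002, 2.661]
force: [-0.5, 0.5, -0.6]
grip_width: 0.0005
finger_force: 0.0
```

```bash
python3 -c "
from h import *
clampframe()"
```

```text
u 52.2 v -0.8 z 127.3 yaw 152.5 F [-0.5  0.5 -0.6] 0.0004775437627791715
```

>>> move_arm(gripper=[0,0,0,0,0], linear=[[0,0,-3.5],[0,0,-3],[-3,0,0],[-2.5,0,0],[0,0,0]], twist=[0,0,0,0,0])

```text
clock: 27.55
position: [0.6299, 0.0062, 0.1933]
tool_rot: [-3.141, 0.0, 2.66]
force: [-1.0, -0.5, -0.7]
grip_width: 0.0002
finger_force: 0.0
```

```bash
cat >> h.py <<'E'
def clampang():
    V=np.array([.461,.887])
    f=viewer.grab_frame("side");c=cam(f);g=f["img"].max(2).astype(np.float32);best=[]
    for a in np.arange(0,2.3,.05):
        b=lambda v,s:np.r_[H+U*(.07*np.cos(a))+V*v,.098+.07*np.sin(a)]
        pts=proj(c,[b(v,0) for v in np.linspace(-.026,.026,15)])
        val=cv2.remap(g,pts[:,0].astype(np.float32)[None],pts[:,1].astype(np.float32)[None],cv2.INTER_LINEAR).ravel()
        best.append((val.mean().round(0),round(a,2),val.max().round(0),pts.mean(0).round(0).tolist()))
    for x in sorted(best)[:5]:print(*x)
E
python3 -c "
from h import *
clampframe();clampang()
f=viewer.grab_frame('side');m=(f['img'].max(2)<50).astype(np.uint8)
k,l,st,ce=cv2.connectedComponentsWithStats(m)
for i in range(1,k):
  if st[i,4]>40 and 230<ce[i][0]<400 and 130<ce[i][1]<270: print(st[i],ce[i].round(1))
snap('side','s10',(230,130,430,280),4)"
```

```text
u 109.8 v -1.3 z 193.3 yaw 152.4 F [-1.  -0.5 -0.7] 0.00019029952996097411
37.0 0.25 43.0 [309.0, 204.0]
39.0 0.3 43.0 [309.0, 203.0]
40.0 0.35 43.0 [308.0, 202.0]
46.0 0.4 120.0 [307.0, 201.0]
47.0 0.2 184.0 [310.0, 205.0]
[303 192  12  23 109] [308.3 203.2]
[334 195  13  17 199] [339.9 203. ]
```

The clamp is now at about 0.3 rad, so the second push worked. I finish it by pressing at u = 66 mm.

>>> move_arm(gripper=[0,0,0,0,0,0,0,0], linear=[[4.4,0,0],[0,0,2.5],[0,0,2.5],[0,0,1.5],[0,0,1],[0,0,0.8],[0,0,0.6],[0,0,0.1]], twist=[0,0,0,0,0,0,0,0])

```text
clock: 28.5
position: [0.5897, 0.0283, 0.1037]
tool_rot: [3.141, 0.0, 2.661]
force: [-2.0, 0.5, 9.2]
grip_width: 0.0003
finger_force: 4.6
```

```bash
python3 -c "
from h import *
clampframe()"
```

```text
u 64.0 v -0.2 z 103.7 yaw 152.5 F [-2.   0.5  9.2] 0.00032145140127327296
```

>>> move_arm(gripper=[0,0,0,0], linear=[[0,0,0.1],[0,0,0.1],[0,0,0.1],[0,0,0]], twist=[0,0,0,0])

```text
clock: 28.9
position: [0.59, 0.0284, 0.1028]
tool_rot: [3.14, 0.001, 2.661]
force: [-10.9, -0.8, 35.0]
grip_width: -0.0001
finger_force: 17.5
```

>>> move_arm(gripper=[0,0,0,0,0,0,0,0], linear=[[0,0,-2],[0,0,-4],[0,0,-4],[-2.3,-3.8,0],[-2.3,-3.8,0],[-2.3,-3.8,0],[-2.3,-3.8,0],[-2.3,-3.8,0]], twist=[0,0,0,0,0,0,0,0])

```text
clock: 29.7
position: [0.6036, -0.1951, 0.201]
tool_rot: [3.141, -0.0, 2.662]
force: [0.3, -0.0, -0.2]
grip_width: 0.0002
finger_force: 0.0
```

>>> move_arm(gripper=[0,0], linear=[[-2.3,-3.8,0],[0,0,0]], twist=[0,0])

```text
clock: 29.9
position: [0.6051, -0.2448, 0.2007]
tool_rot: [-3.139, 0.001, 2.654]
force: [-0.7, 0.4, -0.8]
grip_width: 0.0002
finger_force: 0.0
```

```bash
python3 - <<'E'
from h import *
clampang()
c=snap("side","s11",(230,130,430,280),4);w=snap("wrist","w11")
B=[[.608,-.241,.065],[.6117,-.297,.065],[.616,-.3536,.065]]
im=cv2.imread("pics/w11.png")
for q in proj(w,B): cv2.drawMarker(im,tuple(q.astype(int).tolist()),(0,0,255),0,12,1)
s=cv2.imread("pics/s11.png")
cv2.imwrite("pics/x11.png",np.vstack([cv2.resize(s,(400,300)),cv2.resize(im,(400,300))]))
print(proj(w,B).round(1));go(B[0])
E
```

```text
41.0 0.0 51.0 [310.0, 210.0]
47.0 0.05 123.0 [310.0, 209.0]
58.0 0.1 227.0 [310.0, 208.0]
69.0 0.15 241.0 [310.0, 207.0]
81.0 0.2 241.0 [310.0, 205.0]
[[325.2 227. ]
 [256.  267.7]
 [190.4 307.1]]
cm [-0.31 -0.27 13.55] yaw now 152.5
```

View pics/x11.png

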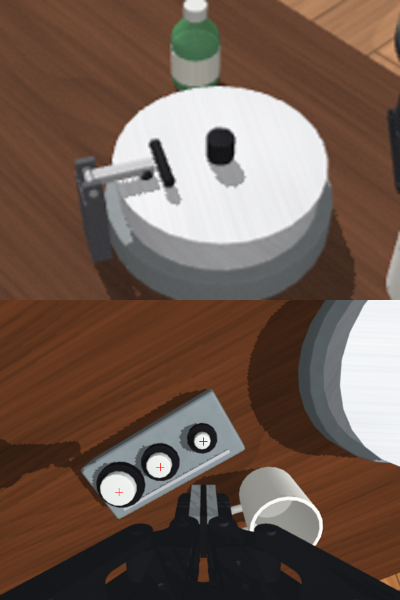

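Clamp reads closed (angle 0, bar lying over the lid), and the markers sit on the three buttons. Now the small button.

>>> move_arm(gripper=[0,0,0,0,0,0,0], linear=[[-0.3,-0.3,4],[0,0,4],[0,0,3],[0,0,1.5],[0,0,0.8],[0,0,0.3],[0,0,0]], twist=[0,0,0,0,0,0,0])

```text
clock: 30.75
position: [0.6085, -0.2417, 0.0656]
tool_rot: [3.141, 0.001, 2.662]
force: [-0.1, 1.2, 1.8]
grip_width: 0.0002
finger_force: 1.0
```

>>> move_arm(gripper=[0,0,0,0], linear=[[0,0,0.3],[0,0,0.2],[0,0,0.1],[0,0,0]], twist=[0,0,0,0])

```text
clock: 31.15
position: [0.6089, -0.242, 0.0607]
tool_rot: [3.141, 0.002, 2.661]
force: [-6.0, 4.5, 24.9]
grip_width: -0.0002
finger_force: 12.2
```

>>> move_arm(gripper=[0,0,0,0,0,0,0,0], linear=[[0,0,-1],[0,0,-2],[-1.4,-2.4,0],[-1.4,-2.4,0],[0,0,0],[0,0,2],[0,0,0.5],[0,0,0]], twist=[0,0,0,0,0,0,0,0])

```text
clock: 31.95
position: [0.6102, -0.2973, 0.0633]
tool_rot: [-3.141, -0.001, 2.661]
force: [-2.3, 0.3, 3.1]
grip_width: 0.0
finger_force: 1.6
```

>>> move_arm(gripper=[0,0,0,0], linear=[[0,0,0.2],[0,0,0.2],[0,0,0.1],[0,0,0]], twist=[0,0,0,0])

```text
clock: 32.35
position: [0.6109, -0.2974, 0.0608]
tool_rot: [3.141, 0.001, 2.661]
force: [-10.2, 3.7, 26.1]
grip_width: -0.0002
finger_force: 13.2
```

Fully down (26 N against the stop). Now the large button.

>>> move_arm(gripper=[0,0,0,0,0,0,0,0], linear=[[0,0,-1],[0,0,-2],[-1.5,-2.4,0],[-1.5,-2.4,0],[0,0,0],[0,0,2],[0,0,0.5],[0,0,0]], twist=[0,0,0,0,0,0,0,0])

```text
clock: 33.15
position: [0.6148, -0.3533, 0.0633]
tool_rot: [3.142, -0.001, 2.662]
force: [-2.6, 0.7, 2.6]
grip_width: -0.0002
finger_force: 1.6
```

>>> move_arm(gripper=[0,0,0,0], linear=[[0,0,0.2],[0,0,0.2],[0,0,0.1],[0,0,0]], twist=[0,0,0,0])

```text
clock: 33.55
position: [0.6154, -0.3536, 0.0608]
tool_rot: [3.141, 0.001, 2.661]
force: [-8.6, 6.7, 24.9]
grip_width: 0.0
finger_force: 12.1
```

>>> move_arm(gripper=[0,0,0,0,0,0], linear=[[0,0,-2],[0,0,-4],[0,0,-4],[0,0,-4],[0,0,0],[0,0,0]], twist=[0,0,0,0,0,0])

```text
clock: 34.15
position: [0.6155, -0.3538, 0.1997]
tool_rot: [3.141, 0.002, 2.662]
force: [-0.5, 0.3, -1.2]
grip_width: 0.0002
finger_force: 0.0
```

```bash
python3 - <<'E'
from h import *
clampang();snap("side","s12")
E
```

```text
40.0 0.0 50.0 [310.0, 210.0]
45.0 0.05 120.0 [310.0, 209.0]
56.0 0.1 223.0 [310.0, 208.0]
67.0 0.15 238.0 [310.0, 207.0]
79.0 0.2 238.0 [310.0, 205.0]
```

View pics/s12.png

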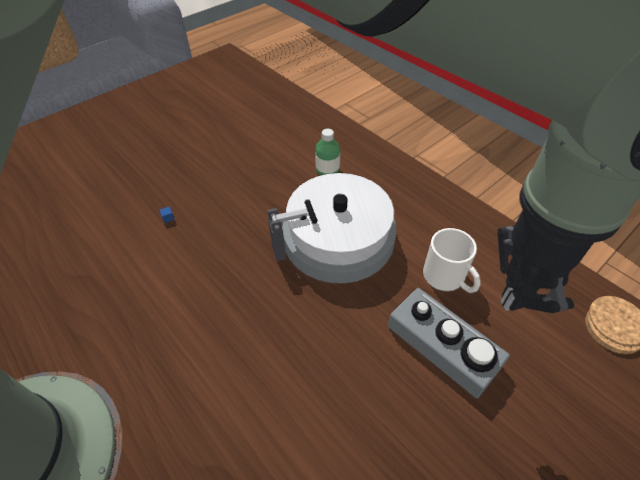

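The lid is seated at (340,215) and the clamp is down at (311,211). The buttons are up again, the mug, chalk and bottle are where they started, and the robot is clear.

```bash
python3 -c "
from h import *
print(bot.job_done())"
```

```text
the job is handed in; nothing more can be done
None
```

The job is handed in: all three pucks lie flat in the tub, the lid is seated, the clamp is fully down, and I pressed the buttons small, middle, large, with the mug, chalk and bottle left where they were.

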